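# Lock the close-up lens into the laser head's bayonet

### The job

Fit the orange-banded lens to the white laser head that stands face up on the breadboard: lift it out of the blue lens rack, feel its two tabs into the slots of the head's bayonet ring, push it down against the spring, turn it a quarter turn clockwise (seen from above) to the stop, and let it spring up locked. The ring is clamped on a back-focus thread, so its height and the direction of its slots are only roughly known: find them by light pressure and turning. Never force the lens or lean hard on the head, and leave the green-banded lens and everything else on the bench as they are.

Things in the scene. Friction and masses are not known exactly. Their poses are not given: they have to be found in the camera images.
- lens_grip (a point): The lens to fit: black barrel with orange bands, upright, 76 mm high, 0.23-0.34 kg. Point on its axis at the middle of the knurled grip band, 48 mm above its lowest end; turns with the lens, z up. Grip the barrel, 50 mm diameter, from 24 to 76 mm up. Below the barrel a flange of 62 mm diameter (19-24 mm up), with a red mark over each tab.
- lens: Same lens; origin on its axis at its lowest end. Upwards: pilot nose 36 mm diameter with coned tip, 0-6 mm; two opposite tabs at 6-10 mm, along the lens's +x and -x axis, 12 mm wide, reaching 25.5 mm from the axis; neck 37.6 mm diameter to 19 mm; then the flange. The tabs are alike: it may go in either way round.
- mount (a point): Nominal centre of the top of the steel bayonet ring (68 mm outside, hole 40.4 mm), 179 mm above the bench; z up, axes of the head. The ring's true top is up to 3 mm higher or lower; its two opposite entry slots, 15 mm wide, red-marked, lie along the head's x axis, askew by up to 23 degrees either way: neither is measured. Tabs on the lip: the lens's lowest end is 6 mm below the true top.
- head: Laser head, white box 84 x 84 mm with a blue band, standing face up in its cradle on a 200 x 200 mm breadboard, all fixed to the bench. Origin at bench level under its middle, straight below mount. The ring's clamp screw is tight: the lens does not move it. The mount bears 55 N at most, or about 0.8 N m of twist against the stop.
- spring_ring (a joint): How far the bayonet's spring ring is pushed down, m. 0 = free: the nose meets it with the lens's lowest end 12.5 mm below the ring's true top, at 4 N, then 1.4 N per mm. 0.0037: tabs just under the lip (16.2 mm, 9 N); the lens turns clockwise from above, 90 degrees to a firm stop, not the other way. 0.0065: flange on the ring (19 mm, 13 N). 0.0015: tabs sprung up in notches, locked (14 mm).
- rack: Blue lens rack, 100 x 220 x 26 mm, fixed; origin under its middle. Two round wells of 54 mm, 55 mm either side of the middle along the rack's y axis. A lens stands upright in each, turned any way, its flange on the rack's top (26 mm), so its lowest end is 7 mm above the bench. Lift straight up at least 25 mm.
- spare: The other lens, alike but with green bands, in the other well; not to be touched. Origin at its lowest end.
- mouse: Black computer mouse, 105 x 60 x 35 mm, a bystander. Origin under its middle.
- driver: Screwdriver lying on the bench, a bystander.
- cap: Black dust cap, 72 mm across, 11 mm high, lying on the bench, a bystander. Origin under its middle.
- calibrator: Grey hand-held vibration calibrator with a yellow band, 52 mm across, 112 mm high, standing, a bystander. Origin under its middle.
- sensor_block: Aluminium 40 mm block with a small accelerometer on top, 56 mm high, a bystander. Origin under its middle.

How it is judged:
On the way, in this order (a step that is already met when the one before it is completed fails the run):
1. the orange-banded lens is lifted clear of the rack (height (world z) of lens above 0.035 m), for 0.1 s.
2. the lens is pushed down into the bayonet against the spring, tabs in the slots (value of joint spring_ring above 0.002 m and horizontal distance between lens and mount below 0.005 m and angle between the x axis of lens and the x axis of head, either way round below 0.75 rad), for 0.04 s.
At the end, for the whole second after the job is handed in: The orange-banded lens is turned a quarter turn from the slots (tab axis over 57 degrees from the head's x axis) and sprung up in the notches (spring ring down 0.6 to 2.5 mm), within 4 mm of the mount's centre, lowest end over 9.5 mm below site mount, upright within 4 degrees, at rest and released (angle between the x axis of lens and the x axis of head, either way round above 1 rad and value of joint spring_ring between 0.0006 and 0.0025 m and horizontal distance between lens and mount below 0.004 m and z of lens in the frame of mount below -0.0095 m and angle between lens's own z axis and vertical below 0.07 rad and linear speed of lens below 0.01 m/s); the robot touches nothing.
It fails at once if the laser head, its ring or the lens in it is pressed or knocked with more than 55 N (contact force between head and anything else above 55 N).
It fails at once if the green-banded lens is moved (distance of spare from where it was at the start of the episode above 0.015 m).
It fails at once if a bystander is moved by more than 20 mm (distance of any of mouse, driver, cap, calibrator, sensor_block from where it was at the start of the episode above 0.02 m).
It also fails if it takes over 64 s, if anything falls off the work surface, if the arm or the gripper's body presses on something with over 40 N, if the wrist force passes 120 N, or if a joint passes its speed limit or range.

### The arm

A 6-joint arm with a two-finger parallel gripper is mounted at the origin on the work surface. World frame = base frame: x ahead of the robot, y to its left, z up, the work surface at z = 0. Lengths are in m, angles in rad, forces in N, time in s.
With the tool pointing down it reaches from about 0.3 to 0.775 m from the base axis. Payload 14.6 kg.
Tool frame: the origin (TCP) lies on the centre line of the jaws, within the pads' length; the fingertips stand ctrl.tcp_to_tips ahead of it and the grasp point (between the pads) lies 2 mm behind it (ctrl.tcp_to_tips is the distance from the TCP to the fingertips, in m); z points along the fingers, y is the line along which they close (so a half turn about z gives the same grasp; the last joint's range is limited). The gripper opens to 94 mm and grips with 3 to 60 N. Pads are 16 mm wide; open, the fingers measure 119 mm over their backs; the gripper's body (75 mm by 177 mm) begins 78 mm behind the grasp point.
Start: joints at [-1.373, 0.3, 1.521, -0, 1.321, -0.067], TCP at [0.144, -0.531, 0.222] pointing down, gripper open.
Joint ranges: [-3.03, 3.03], [-0.79, 2.21], [0.23, 2.52], [-1.04, 4.18], [0, 3.07], [-2.55, 2.55]. Speed limits (rad/s): [2.22, 2.22, 2.57, 3.14, 3.14, 3.14].

### API

Orientations are given as [roll, pitch, yaw] about the fixed x, y, z axes, in that order (R = Rz(yaw) Ry(pitch) Rx(roll)).
In Python, from station import telemetry, viewer, hand_in, ctrl gives the robot as it stands.
- The arm moves only by the tool step_arm, never from a script. Its argument "plan" is a list of rows, each an object of numbers: "dx", "dy", "dz": the shift along the tool's x, y, z scaled (see below); "rx", "ry", "rz": the turn, a rotation vector about the tool's x, y, z scaled (see below); "claw": the closure, from 0 (fully open) to 1 (shut). In form: [{"dx": .., "dy": .., "dz": .., "rx": .., "ry": .., "rz": .., "claw": ..}, ...]. A call has 1 to 10 rows; each row shifts and turns the commanded pose from where the row before left it, along the tool's axes as they then stand; what a row does not reach is not made up. The controller multiplies each number of a shift by 0.1 m and each number of a turn by 90 degrees. A row lasts 1/10 s, in which the tool goes at most 50 mm and 8.59 degrees, less where a joint would pass 70% of its speed; a pose out of reach is approached as far as the arm can. A call with a number of a shift or a turn outside -1 to 1 is refused whole. A call with a gripper value outside its range is refused whole. The fingers move at their own pace and stop on an object; "grip_force" is the grip in N (left out, the last holds). Time passes only in rows, so rows that do not move let the fingers close. It gives the time, the measured TCP pose, the force, the opening and the grip force at its end, in the units of the state.
- telemetry.get_obs(): the state, without advancing time (a new reading comes with each control period).
- viewer.camera(name): name is "scene" or "side" or "wrist"; returns a dict with "img" (384x512x3 uint8, red, green, blue), "z_map" (384x512 float32, m along the optical axis (not along the pixel's ray), 0 where there is no reading), "fx", "fy", "cx", "cy" (pixels), "dist" ([k1, k2, p1, p2, k3] as OpenCV has them; the pictures are not rectified), "R" (3x3) and "t" (3): a world point X has camera coordinates R X + t; the wrist camera has in their place "tool_from_camera" (4x4, takes a point from camera to tool coordinates, whose origin is the TCP and whose axes are the flange's). Camera axes: x right, y down, z forward; pixel columns grow to the right and rows downward; lengths in m; the calibration is good to about 2 mm. A picture is of the moment at which its call begins: read the wrist's pose just before it.
- hand_in(): hands the job in; it is judged then, once.
Trained networks look in a picture, given as the dict that the camera call returned (one of the last four; its "shot" number tells which), for a name from the list of things; names that differ only in an ending like _2 or _b are one class to them, and where a whole thing is asked for, a point or a joint stands for the part that bears it (a point fixed in the world has none). Each returns a list of dicts, best first, with "score" (0 to 1); they miss things now and then, are a little off and sometimes report something else, mostly with a low value. They report only what shows in the picture. A call takes as long as a camera call.
- viewer.recognise(target, picture): "rect" ([left, top, right, bottom] in pixels, round what is visible of it).
The state is a dict: "time_s": time; "qpos": joint angles; "joint_vel": joint speeds; "tau": joint torques, N m; "ee_pos": TCP position; "eef_rot": TCP orientation; "force": force on the tool from outside, world axes, zero at the start; "moment": the same for the moment, N m; "grip_width": finger opening in m; "grip_force": force on a finger pad.
Only numpy, scipy, OpenCV 4.12 (cv2) and the standard library are available. Lean on these libraries where they do the work, as an engineer would, in place of code of your own. Each camera call takes 0.05 s, during which the arm holds its last target. There are 200 camera calls.

## Working session

There is one attempt and no reset: what is moved stays moved. The work goes in short steps, Python scripts to look and compute and a tool call to move; the robot and the scene stay as the last step left them, time stands still between calls to the robot, and variables do not carry over. Pictures are saved under pics/ and viewed, at most 10 in all, crops included, and the job is handed in when it is done.

Besides the shell and the picture viewer there is one more tool, called after "Request:" in YAML: its name, and indented under it one key for each argument. step_arm: Moves the arm, as the interface text tells. Shifts and turns lie within -1 to 1; 1 stands for 0.1 m of shift or 90 degrees of turn. Its arguments: {"type":"object","properties":{"plan":{"type":"array"},"grip_force":{"type":"number"}},"required":["plan"]}

```bash
mkdir -p pics; ls; cat > h.py <<'E'
import numpy as np, cv2
from station import telemetry, viewer, hand_in, ctrl
def rays(c,uv):
    K=np.array([[c['fx'],0,c['cx']],[0,c['fy'],c['cy']],[0,0,1]])
    p=cv2.undistortPoints(np.array(uv,float).reshape(-1,1,2),K,np.array(c['dist'],float)).reshape(-1,2)
    return np.c_[p,np.ones(len(p))]
def pose(c,o=None):
    if 'R' in c:
        R=np.array(c['R']);return R.T,-R.T@np.array(c['t'])
    from scipy.spatial.transform import Rotation as Ro
    T=np.array(c['tool_from_camera']);Rt=Ro.from_euler('xyz',o['eef_rot']).as_matrix()
    return Rt@T[:3,:3],Rt@T[:3,3]+np.array(o['ee_pos'])
def plane(c,uv,z,o=None):
    A,p=pose(c,o);d=rays(c,uv)@A.T
    return p+d*((z-p[2])/d[:,2])[:,None]
def cloud(c,o=None):
    A,p=pose(c,o);h,w=c['z_map'].shape
    v,u=np.mgrid[:h,:w];r=rays(c,np.c_[u.ravel(),v.ravel()])
    return ((r*c['z_map'].reshape(-1,1))@A.T+p).reshape(h,w,3)
def save(n,img): cv2.imwrite('pics/'+n,cv2.cvtColor(np.ascontiguousarray(img),cv2.COLOR_RGB2BGR))
E
python3 - <<'E'
from h import *
o=telemetry.get_obs();print({k:np.round(v,3) for k,v in o.items()},ctrl.tcp_to_tips)
ims=[]
for n in ['scene','side']:
    c=viewer.camera(n);P=cloud(c);ims.append(c['img'].copy())
    for t in ['lens','spare','head','rack','mouse','calibrator','cap','sensor_block','driver']:
        for r in viewer.recognise(t,c)[:2]:
            l,tp,rr,b=map(int,r['rect']);u,v=(l+rr)//2,(tp+b)//2
            print(n,t,round(r['score'],2),[l,tp,rr,b],P[v,u].round(3))
save('a.png',cv2.resize(np.vstack(ims),(450,600*450//450)) if 0 else np.hstack(ims)[:, :])
save('a1.png',ims[0]);save('a2.png',ims[1])
E
```

```text
pics
{'time_s': np.float64(0.0), 'qpos': array([-1.373,  0.3  ,  1.522, -0.   ,  1.321, -0.067]), 'joint_vel': array([ 0.   ,  0.002,  0.001, -0.001, -0.001, -0.   ]), 'tau': array([ 4.0000e-03, -5.3180e+01, -3.5273e+01,  7.1000e-02,  2.4000e-02,
       -0.0000e+00]), 'ee_pos': array([ 0.144, -0.531,  0.222]), 'eef_rot': array([-3.14 , -0.   ,  0.265]), 'force': array([-0.586, -0.421,  0.461]), 'moment': array([ 0.006,  0.003, -0.001]), 'grip_force': np.float64(0.0), 'grip_width': np.float64(0.094)} 0.017
scene spare 0.72 [308, 142, 329, 163] [0.525 0.269 0.081]
scene head 0.96 [178, 212, 267, 296] [ 0.582 -0.23   0.103]
scene head 0.47 [306, 143, 329, 161] [0.522 0.268 0.079]
scene rack 0.9 [273, 150, 339, 189] [0.52  0.218 0.027]
scene mouse 0.57 [355, 141, 385, 166] [0.641 0.431 0.032]
scene calibrator 0.55 [311, 221, 334, 250] [0.743 0.027 0.084]
scene cap 0.86 [229, 175, 250, 189] [0.379 0.022 0.007]
scene sensor_block 0.69 [328, 194, 348, 219] [0.701 0.167 0.041]
scene sensor_block 0.28 [313, 220, 330, 248] [0.739 0.026 0.085]
scene driver 0.67 [124, 256, 137, 294] [ 0.403 -0.45   0.023]
side lens 0.96 [235, 236, 259, 258] [0.468 0.199 0.076]
side spare 0.75 [211, 249, 230, 279] [0.488 0.3   0.074]
side head 0.8 [259, 151, 332, 219] [ 0.523 -0.161  0.085]
side head 0.49 [185, 222, 204, 242] [0.68  0.197 0.034]
side rack 0.68 [191, 244, 271, 296] [0.481 0.261 0.026]
side mouse 0.72 [132, 273, 165, 303] [0.619 0.456 0.031]
side calibrator 0.79 [201, 184, 219, 216] [0.718 0.07  0.072]
side calibrator 0.68 [185, 222, 203, 244] [0.683 0.195 0.027]
side cap 0.85 [293, 237, 318, 251] [0.372 0.021 0.013]
side sensor_block 0.72 [185, 224, 205, 239] [0.68  0.192 0.034]
side driver 0.38 [337, 166, 355, 179] [ 0.473 -0.49  -0.003]
```

```bash
python3 - <<'E'
from h import *
a=cv2.imread('pics/a1.png');b=cv2.imread('pics/a2.png')
a=cv2.resize(a[120:310,110:400],(800,524))[:, :];cv2.imwrite('pics/v1.png',a)
cv2.imwrite('pics/v2.png',cv2.resize(b[140:310,120:370],(800,544)))
E
```

```text
(no output)
```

View pics/v1.png

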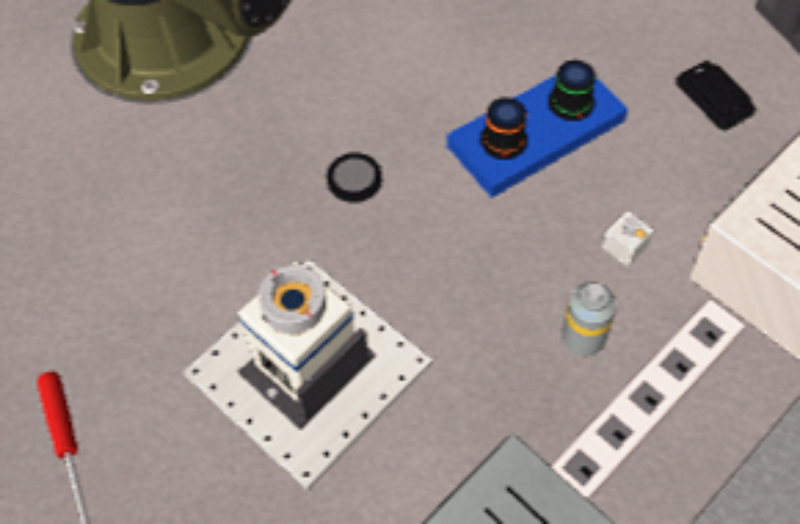

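View pics/v2.png

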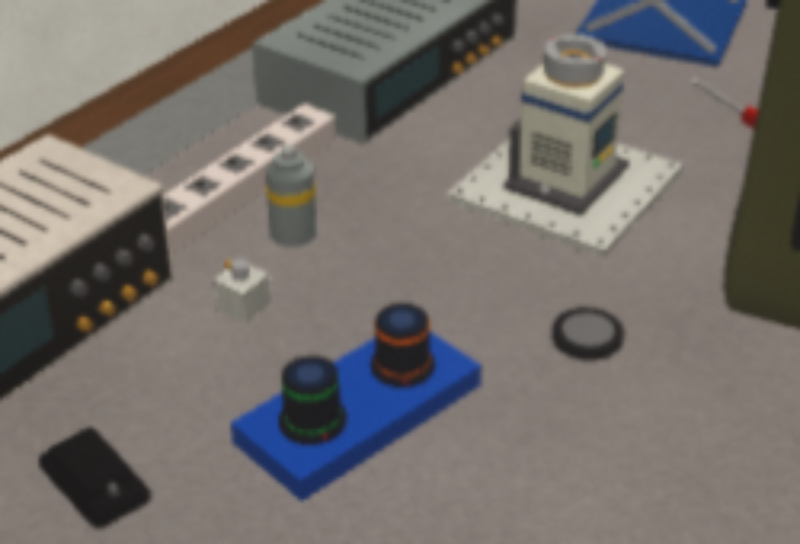

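```bash
python3 - <<'E'
from h import *
for n in ['scene','side']:
    c=viewer.camera(n);P=cloud(c);f=P.reshape(-1,3)
    def near(x,y,r,z0,z1): return f[(np.hypot(f[:,0]-x,f[:,1]-y)<r)&(f[:,2]>z0)&(f[:,2]<z1)]
    q=near(.56,-.2,.12,.172,.19); (e,s,a)=cv2.minAreaRect(q[:,:2].astype(np.float32));cc=cv2.minEnclosingCircle(q[:,:2].astype(np.float32))
    print(n,'ring',len(q),np.round(e,3),cc,np.median(q[:,2]))
    for x,y in [(.47,.18),(.52,.29)]:
        q=near(x,y,.05,.075,.09);print('lens',len(q),cv2.minEnclosingCircle(q[:,:2].astype(np.float32)),q[:,2].max())
    q=near(.5,.24,.16,.021,.03);print('rack',cv2.minAreaRect(q[:,:2].astype(np.float32)))
    q=near(.56,-.2,.2,.003,.02);print('board',cv2.minAreaRect(q[:,:2].astype(np.float32)), np.median(q[:,2]))
    q=near(.56,-.2,.08,.13,.168);print('box',cv2.minAreaRect(q[:,:2].astype(np.float32)))
c=viewer.camera('wrist');print(c['tool_from_camera'],c['fx'])
E
```

```text
scene ring 283 [ 0.54  -0.205] ((0.5390700101852417, -0.20462653040885925), 0.0343913696706295) 0.1803765502038479
lens 145 ((0.4922694265842438, 0.1799243688583374), 0.026370180770754814) 0.08789592640109567
lens 134 ((0.5128227472305298, 0.28723326325416565), 0.02639511600136757) 0.08785503777374237
rack ((0.5018959641456604, 0.2345280945301056), (0.22269786894321442, 0.10351820290088654), 78.46517944335938)
board ((0.5592352151870728, -0.20302832126617432), (0.3864792585372925, 0.3889223635196686), 87.76655578613281) 0.011323700921549662
box ((0.5394058227539062, -0.20558935403823853), (0.08621338754892349, 0.08634163439273834), 1.6835761070251465)
side ring 144 [ 0.535 -0.202] ((0.5338327884674072, -0.20308740437030792), 0.03758987784385681) 0.17927329453199858
lens 167 ((0.48757874965667725, 0.18109457194805145), 0.02736980840563774) 0.08521527348919056
lens 204 ((0.5096455216407776, 0.28698375821113586), 0.026915067806839943) 0.08964849275148623
rack ((0.49838727712631226, 0.23437610268592834), (0.22262920439243317, 0.10573352873325348), 78.19395446777344)
board ((0.5455466508865356, -0.2109789252281189), (0.34129464626312256, 0.38897863030433655), 49.456172943115234) 0.010936458152306816
box ((0.5360797047615051, -0.20013129711151123), (0.08773469179868698, 0.09018592536449432), 2.763718843460083)
[[ 2.50329896e-04 -9.63816889e-01 -2.66565078e-01  7.88677130e-02]
 [ 9.99999204e-01 -8.84023389e-05  1.25872964e-03 -1.05230869e-03]
 [-1.23674986e-03 -2.66565181e-01  9.63816100e-01 -1.61922402e-01]
 [ 0.00000000e+00  0.00000000e+00  0.00000000e+00  1.00000000e+00]] 289.9620474178229
```

Request:
step_arm:
  plan:
    - {"dz": -0.3}
    - {"dx": 0.35, "dy": -0.16, "dz": -0.25}
    - {"dx": 0.35, "dy": -0.16, "dz": -0.25}
    - {"dx": 0.35, "dy": -0.16}
    - {"dx": 0.35, "dy": -0.16}
    - {"dx": 0.35, "dy": -0.16}
    - {"dx": 0.35, "dy": -0.16}
    - {"dx": 0.35, "dy": -0.16}
    - {"dx": 0.35, "dy": -0.16}
    - {"dx": 0.35, "dy": -0.16}

```text
$.plan[0]: bad value
```

Request:
step_arm:
  plan:
    - {"dx": 0.35, "dy": -0.16}
    - {"dx": 0.35, "dy": -0.16}
    - {"dx": 0.35, "dy": -0.16}
    - {"dx": 0.35, "dy": -0.16}
    - {"dx": 0.1, "dy": -0.05}
    - {}
    - {}

```text
$.plan[0]: bad value
```

```bash
python3 - <<'E'
from h import *
o=telemetry.get_obs();c=viewer.camera('wrist');np.savez('ring.npz',img=c['img'],z=c['z_map'])
print(o['ee_pos'],o['eef_rot'],o['qpos'],o['time_s'])
P=cloud(c,o);f=P.reshape(-1,3);col=c['img'].reshape(-1,3).astype(int)
q=f[(f[:,2]>.172)&(f[:,2]<.19)&(np.hypot(f[:,0]-.537,f[:,1]+.204)<.06)]
print(cv2.minEnclosingCircle(q[:,:2].astype(np.float32)),np.percentile(q[:,2],[5,50,95]))
m=(col[:,0]>130)&(col[:,1]<70)&(col[:,2]<70);q=f[m];print(q.round(3)[::max(1,len(q)//15)],m.sum())
b=f[(f[:,2]>.1)&(f[:,2]<.172)&(np.hypot(f[:,0]-.537,f[:,1]+.204)<.08)];print(cv2.minAreaRect(b[:,:2].astype(np.float32)))
save('w1.png',cv2.resize(c['img'],(768,576)))
E
```

```text
[ 0.14394788 -0.53081736  0.22245596] [-3.14154408e+00 -4.31528160e-08  2.64840571e-01] [-1.37257804e+00  2.99912466e-01  1.52095933e+00 -3.29325369e-06
  1.32076932e+00 -6.66214725e-02] 1.15Traceback (most recent call last):
  File "<stdin>", line 6, in <module>
    return _quantile_unchecked(
        a, q, axis, out, overwrite_input, method, keepdims, weights)
    return _ureduce(a,
                    func=_quantile_ureduce_func,
    ...<5 lines>...
                    overwrite_input=overwrite_input,
                    method=method)
    r = func(a, **kwargs)
    result = _quantile(arr,
                       quantiles=q,
    ...<2 lines>...
                       out=out,
                       weights=wgt)
    slices_having_nans = np.isnan(arr[-1, ...])
                                  ~~~^^^^^^^^^
IndexError: index -1 is out of bounds for axis 0 with size 0
```

All seven keys seem to be required in each row.

Request:
step_arm:
  plan:
    - {"dx": 0, "dy": 0, "dz": -0.3, "rx": 0, "ry": 0, "rz": 0, "claw": 0}
    - {"dx": 0.35, "dy": -0.16, "dz": -0.25, "rx": 0, "ry": 0, "rz": 0, "claw": 0}
    - {"dx": 0.35, "dy": -0.16, "dz": -0.25, "rx": 0, "ry": 0, "rz": 0, "claw": 0}
    - {"dx": 0.35, "dy": -0.16, "dz": 0, "rx": 0, "ry": 0, "rz": 0, "claw": 0}
    - {"dx": 0.35, "dy": -0.16, "dz": 0, "rx": 0, "ry": 0, "rz": 0, "claw": 0}
    - {"dx": 0.35, "dy": -0.16, "dz": 0, "rx": 0, "ry": 0, "rz": 0, "claw": 0}
    - {"dx": 0.35, "dy": -0.16, "dz": 0, "rx": 0, "ry": 0, "rz": 0, "claw": 0}
    - {"dx": 0.35, "dy": -0.16, "dz": 0, "rx": 0, "ry": 0, "rz": 0, "claw": 0}
    - {"dx": 0.35, "dy": -0.16, "dz": 0, "rx": 0, "ry": 0, "rz": 0, "claw": 0}
    - {"dx": 0.35, "dy": -0.16, "dz": 0, "rx": 0, "ry": 0, "rz": 0, "claw": 0}

```text
time_s: 2.2
ee_pos: [0.4113, -0.3082, 0.3026]
eef_rot: [3.141, -0.0, 0.265]
force: [-0.8, -0.6, -0.8]
grip_width: 0.0938
grip_force: 0.0
```

Request:
step_arm:
  plan:
    - {"dx": 0.35, "dy": -0.16, "dz": 0, "rx": 0, "ry": 0, "rz": 0, "claw": 0}
    - {"dx": 0.35, "dy": -0.16, "dz": 0, "rx": 0, "ry": 0, "rz": 0, "claw": 0}
    - {"dx": 0.35, "dy": -0.16, "dz": 0, "rx": 0, "ry": 0, "rz": 0, "claw": 0}
    - {"dx": 0.35, "dy": -0.16, "dz": 0, "rx": 0, "ry": 0, "rz": 0, "claw": 0}
    - {"dx": 0.1, "dy": -0.05, "dz": 0, "rx": 0, "ry": 0, "rz": 0, "claw": 0}
    - {"dx": 0, "dy": 0, "dz": 0, "rx": 0, "ry": 0, "rz": 0, "claw": 0}
    - {"dx": 0, "dy": 0, "dz": 0, "rx": 0, "ry": 0, "rz": 0, "claw": 0}

```text
time_s: 2.9
ee_pos: [0.5364, -0.2042, 0.3024]
eef_rot: [3.142, 0.0, 0.265]
force: [-0.4, 0.4, 0.0]
grip_width: 0.0941
grip_force: 0.0
```

```bash
cat > ring.py <<'E'
from h import *
o=telemetry.get_obs();c=viewer.camera('wrist')
print(o['ee_pos'],o['eef_rot'],o['qpos'],o['time_s'])
save('w1.png',cv2.resize(c['img'],(768,576)))
P=cloud(c,o);f=P.reshape(-1,3);col=c['img'].reshape(-1,3).astype(int)
q=f[(f[:,2]>.172)&(f[:,2]<.19)&(np.hypot(f[:,0]-.537,f[:,1]+.204)<.06)]
print(cv2.minEnclosingCircle(q[:,:2].astype(np.float32)),np.percentile(q[:,2],[5,50,95]))
m=(col[:,0]>130)&(col[:,1]<70)&(col[:,2]<70);q=f[m];print(q.round(3)[::max(1,len(q)//15)],m.sum())
b=f[(f[:,2]>.1)&(f[:,2]<.172)&(np.hypot(f[:,0]-.537,f[:,1]+.204)<.08)];print(cv2.minAreaRect(b[:,:2].astype(np.float32)))
E
python3 ring.py
```

```text
[ 0.53636992 -0.20422241  0.30241693] [3.14153241e+00 2.99546288e-04 2.64536813e-01] [-4.27510084e-01  3.08575394e-01  1.32593985e+00 -2.38011087e-04
  1.50726960e+00  8.78764554e-01] 2.9
((0.5386219024658203, -0.2052573561668396), 0.03396734222769737) [0.1780433  0.18141624 0.1826292 ]
[[ 0.514  0.176  0.033]
 [ 0.511  0.167  0.036]
 [ 0.506  0.16   0.031]
 [ 0.497  0.156  0.037]
 [ 0.486  0.155  0.033]
 [ 0.47   0.167  0.03 ]
 [ 0.358 -0.416  0.019]
 [ 0.355 -0.416  0.018]
 [ 0.361 -0.422  0.024]
 [ 0.357 -0.417  0.024]
 [ 0.542 -0.25   0.342]
 [ 0.354 -0.419  0.022]
 [ 0.359 -0.426  0.026]
 [ 0.353 -0.419  0.024]
 [ 0.356 -0.427  0.025]
 [ 0.352 -0.419  0.025]
 [ 0.355 -0.427  0.026]] 82
((0.5388349890708923, -0.20523148775100708), (0.08480743318796158, 0.08416590094566345), 2.552767038345337)
```

View pics/w1.png

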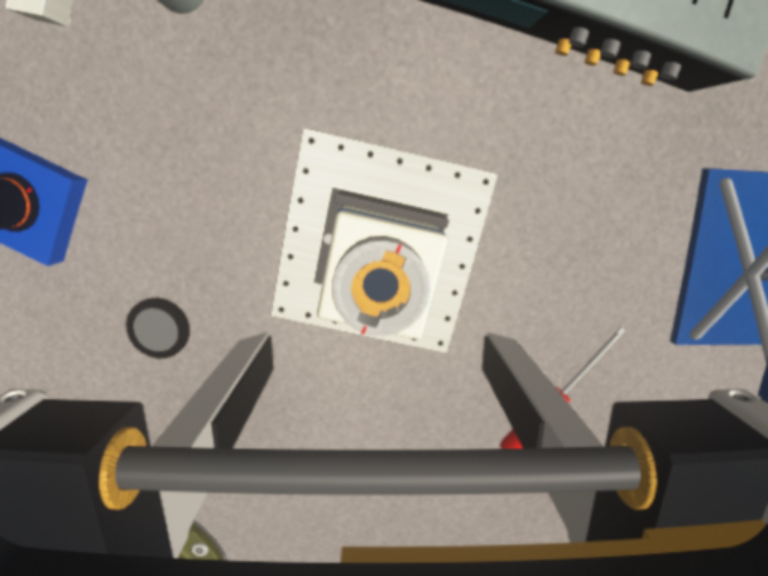

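Ring at (381,286) with red slot marks at (399,249) and (364,330) in the doubled view. Next: the slot angle, then over to the lens.

```bash
python3 - <<'E'
from h import *
o=telemetry.get_obs();c=viewer.camera('wrist')
p=plane(c,[[399/1.5,249/1.5],[364/1.5,330/1.5],[381/1.5,286/1.5]],.181,o);d=p[0]-p[1];print(p,np.degrees(np.arctan2(d[1],d[0])),p[:2].mean(0))
im=c['img'].astype(int);P=cloud(c,o)
red=(im[...,0]-np.maximum(im[...,1],im[...,2])>50)&(np.hypot(P[...,0]-.538,P[...,1]+.205)<.045)
n,l,s,ce=cv2.connectedComponentsWithStats(red.astype(np.uint8));print(s[1:,4],ce[1:]*1.5)
q=plane(c,ce[1:],.181,o);print(q)
dd=P[np.hypot(P[...,0]-.5386,P[...,1]+.2053)<.034];r=np.hypot(dd[:,0]-.5386,dd[:,1]+.2053);print(np.percentile(dd[(r>.027)&(r<.032),2],[10,25,50,75,90]))
yaw=o['eef_rot'][2];w=np.array([.490,.1805])-o['ee_pos'][:2]
print('to lens dx,dy',w@[np.cos(yaw),np.sin(yaw)],w@[np.sin(yaw),-np.cos(yaw)])
E
```

```text
[[ 0.56817116 -0.21013735  0.181     ]
 [ 0.5072198  -0.20224267  0.181     ]
 [ 0.54074402 -0.20531934  0.181     ]] -7.3801063595401555 [ 0.53769548 -0.20619001  0.181     ]
[25 30  1  1  3  1  1  4  3  1  2  2  2  4  5  1  1 14  2 11  1  1  1  1
  7 16  6] [[397.14       248.46      ]
 [391.3        262.35      ]
 [396.         258.        ]
 [373.5        265.5       ]
 [384.         265.5       ]
 [364.5        267.        ]
 [390.         268.5       ]
 [395.25       272.25      ]
 [402.5        275.5       ]
 [399.         279.        ]
 [399.         285.75      ]
 [361.5        291.75      ]
 [397.5        293.25      ]
 [369.75       300.375     ]
 [392.4        299.1       ]
 [405.         298.5       ]
 [357.         300.        ]
 [383.14285714 303.32142857]
 [398.25       300.75      ]
 [363.68181818 307.09090909]
 [391.5        304.5       ]
 [394.5        303.        ]
 [370.5        309.        ]
 [373.5        309.        ]
 [375.64285714 311.14285714]
 [363.09375    328.96875   ]
 [516.75       448.5       ]]
[[ 0.56819702 -0.20885539  0.181     ]
 [ 0.55820339 -0.
[... 409 characters left out ...]
 ]
 [ 0.53875819 -0.2174461   0.181     ]
 [ 0.52899491 -0.20059253  0.181     ]
 [ 0.53388005 -0.21522581  0.181     ]
 [ 0.5365204  -0.22338249  0.181     ]
 [ 0.52699195 -0.1921514   0.181     ]
 [ 0.52934735 -0.20994327  0.181     ]
 [ 0.53378966 -0.21938727  0.181     ]
 [ 0.52328562 -0.19781796  0.181     ]
 [ 0.53002139 -0.21567047  0.181     ]
 [ 0.53158407 -0.21735665  0.181     ]
 [ 0.52317672 -0.2026675   0.181     ]
 [ 0.52371148 -0.20464891  0.181     ]
 [ 0.52260559 -0.20646492  0.181     ]
 [ 0.5077926  -0.20144353  0.181     ]
 [ 0.44364856 -0.33977183  0.181     ]]
[0.18139924 0.39584043 0.39916737 0.40083297 0.41650636]
to lens dx,dy 0.05578634030550672 -0.38374310423543717
```

Request:
step_arm:
  plan:
    - {"dx": 0.05, "dy": -0.38, "dz": 0, "rx": 0, "ry": 0, "rz": 0, "claw": 0}
    - {"dx": 0.05, "dy": -0.38, "dz": 0, "rx": 0, "ry": 0, "rz": 0, "claw": 0}
    - {"dx": 0.06, "dy": -0.38, "dz": 0.1, "rx": 0, "ry": 0, "rz": 0, "claw": 0}
    - {"dx": 0.06, "dy": -0.38, "dz": 0.1, "rx": 0, "ry": 0, "rz": 0, "claw": 0}
    - {"dx": 0.06, "dy": -0.38, "dz": 0.1, "rx": 0, "ry": 0, "rz": 0, "claw": 0}
    - {"dx": 0.06, "dy": -0.38, "dz": 0.1, "rx": 0, "ry": 0, "rz": 0, "claw": 0.25}
    - {"dx": 0.05, "dy": -0.38, "dz": 0.2, "rx": 0, "ry": 0, "rz": 0, "claw": 0.25}
    - {"dx": 0.06, "dy": -0.38, "dz": 0.2, "rx": 0, "ry": 0, "rz": 0, "claw": 0.25}
    - {"dx": 0.06, "dy": -0.38, "dz": 0.2, "rx": 0, "ry": 0, "rz": 0, "claw": 0.25}
    - {"dx": 0.05, "dy": -0.38, "dz": 0, "rx": 0, "ry": 0, "rz": 0, "claw": 0.25}

```text
time_s: 4.0
ee_pos: [0.4904, 0.178, 0.2003]
eef_rot: [3.141, 0.003, 0.263]
force: [0.2, -0.2, -0.0]
grip_width: 0.0707
grip_force: 0.0
```

Request:
step_arm:
  plan:
    - {"dx": 0, "dy": -0.04, "dz": 0, "rx": 0, "ry": 0, "rz": 0, "claw": 0.25}
    - {"dx": 0, "dy": 0, "dz": 0, "rx": 0, "ry": 0, "rz": 0, "claw": 0.25}
    - {"dx": 0, "dy": 0, "dz": 0, "rx": 0, "ry": 0, "rz": 0, "claw": 0.25}

```text
time_s: 4.3
ee_pos: [0.4908, 0.1804, 0.2028]
eef_rot: [3.141, -0.001, 0.264]
force: [0.6, -0.4, -0.0]
grip_width: 0.0704
grip_force: 0.0
```

```bash
cat > lens.py <<'E'
from h import *
o=telemetry.get_obs();c=viewer.camera('wrist')
print(o['ee_pos'],o['eef_rot'],o['qpos'],o['time_s'],o['grip_width'])
save('w2.png',cv2.resize(c['img'],(768,576)))
P=cloud(c,o);f=P.reshape(-1,3);ok=c['z_map'].ravel()>0
near=np.hypot(f[:,0]-.49,f[:,1]-.181)<.045
q=f[ok&near&(f[:,2]>.074)&(f[:,2]<.09)];print('top',len(q),cv2.minEnclosingCircle(q[:,:2].astype(np.float32)),np.percentile(q[:,2],[5,50,95]))
q=f[ok&near&(f[:,2]>.027)&(f[:,2]<.036)];print('flange',len(q),cv2.minEnclosingCircle(q[:,:2].astype(np.float32)) if len(q) else 0)
for r in viewer.recognise('lens',c)[:2]:
    l,t,rr,b=r['rect'];print(r['score'],np.array(r['rect'])*1.5)
im=c['img'].astype(int)
red=(im[...,0]-im[...,1]>90)&(im[...,1]-im[...,2]<20)&near.reshape(im.shape[:2])
n,l,s,ce=cv2.connectedComponentsWithStats(red.astype(np.uint8))
for i in range(1,n):
    if s[i,4]>3:
        p=plane(c,[ce[i]],.031,o)[0];print(s[i,4],(ce[i]*1.5).round(),p.round(4),np.degrees(np.arctan2(p[1]-.1805,p[0]-.49)),im[l==i].mean(0).round())
u,v,w,h=l,0,0,0
E
python3 lens.py
```

```text
[0.49083799 0.18040497 0.20280245] [ 3.14138650e+00 -5.75324535e-04  2.63544924e-01] [ 2.82278165e-01  2.56602642e-01  1.62324914e+00 -2.27722401e-04
  1.26116952e+00  1.58959895e+00] 4.3 0.07044600138271416
top 1895 ((0.4893587827682495, 0.18038851022720337), 0.025418657809495926) [0.08083631 0.08288464 0.0840492 ]
flange 490 ((0.4899406135082245, 0.18091142177581787), 0.04486478492617607)
0.96 [342.75 240.3  419.25 330.15]
14 [410. 262.] [0.5075 0.159  0.031 ] -50.83426578614467 [194.  60.  80.]
```

View pics/w2.png

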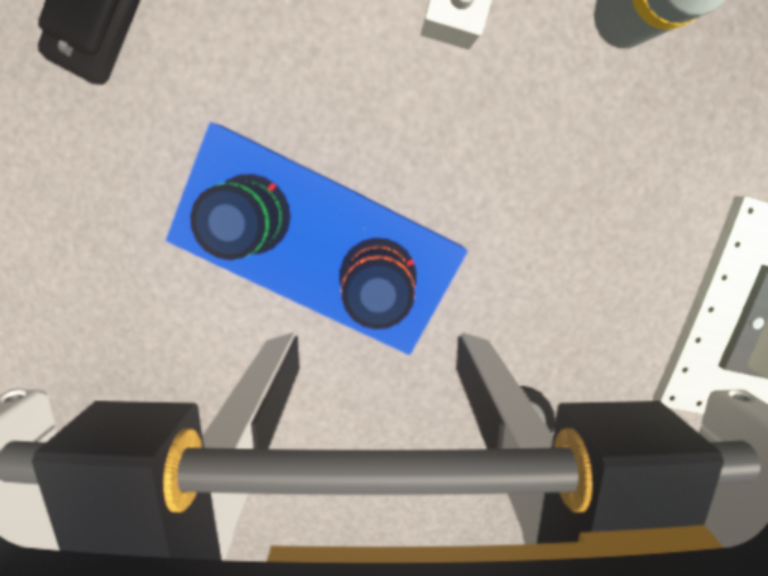

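Orange lens is at (378,290), its red flange mark at (410,262): tab axis at −50°, so it needs about +43° to meet the slots.

Request:
step_arm:
  plan:
    - {"dx": -0.01, "dy": 0, "dz": 0.3, "rx": 0, "ry": 0, "rz": 0, "claw": 0.25}
    - {"dx": 0, "dy": 0, "dz": 0.3, "rx": 0, "ry": 0, "rz": 0, "claw": 0.25}
    - {"dx": 0, "dy": 0, "dz": 0.3, "rx": 0, "ry": 0, "rz": 0, "claw": 0.25}
    - {"dx": 0, "dy": 0, "dz": 0.25, "rx": 0, "ry": 0, "rz": 0, "claw": 0.25}
    - {"dx": 0, "dy": 0, "dz": 0.2, "rx": 0, "ry": 0, "rz": 0, "claw": 0.25}
    - {"dx": 0, "dy": 0, "dz": 0.13, "rx": 0, "ry": 0, "rz": 0, "claw": 0.25}
    - {"dx": 0, "dy": 0, "dz": 0, "rx": 0, "ry": 0, "rz": 0, "claw": 0.25}
    - {"dx": 0, "dy": 0, "dz": 0, "rx": 0, "ry": 0, "rz": 0, "claw": 0.25}

```text
time_s: 5.2
ee_pos: [0.4901, 0.1812, 0.0552]
eef_rot: [-3.142, -0.001, 0.264]
force: [0.4, 0.2, 0.2]
grip_width: 0.0703
grip_force: 0.0
```

Request:
step_arm:
  plan:
    - {"dx": 0, "dy": 0, "dz": 0, "rx": 0, "ry": 0, "rz": 0, "claw": 0.6}
    - {"dx": 0, "dy": 0, "dz": 0, "rx": 0, "ry": 0, "rz": 0, "claw": 0.6}
    - {"dx": 0, "dy": 0, "dz": 0, "rx": 0, "ry": 0, "rz": 0, "claw": 0.6}
    - {"dx": 0, "dy": 0, "dz": 0, "rx": 0, "ry": 0, "rz": 0, "claw": 0.6}
    - {"dx": 0, "dy": 0, "dz": 0, "rx": 0, "ry": 0, "rz": 0, "claw": 0.6}
  grip_force: 40

```text
time_s: 5.7
ee_pos: [0.4899, 0.1815, 0.0551]
eef_rot: [3.141, -0.001, 0.265]
force: [-0.7, -2.0, 6.3]
grip_width: 0.0494
grip_force: 40.0
```

Request:
step_arm:
  plan:
    - {"dx": 0, "dy": 0, "dz": -0.1, "rx": 0, "ry": 0, "rz": 0, "claw": 0.6}
    - {"dx": 0, "dy": 0, "dz": -0.2, "rx": 0, "ry": 0, "rz": 0, "claw": 0.6}
    - {"dx": 0, "dy": 0, "dz": -0.25, "rx": 0, "ry": 0, "rz": 0, "claw": 0.6}
    - {"dx": 0, "dy": 0, "dz": -0.3, "rx": 0, "ry": 0, "rz": 0, "claw": 0.6}
    - {"dx": 0, "dy": 0, "dz": -0.3, "rx": 0, "ry": 0, "rz": 0, "claw": 0.6}
    - {"dx": 0, "dy": 0, "dz": -0.3, "rx": 0, "ry": 0, "rz": 0, "claw": 0.6}
    - {"dx": 0, "dy": 0, "dz": -0.3, "rx": 0, "ry": 0, "rz": 0, "claw": 0.6}
    - {"dx": 0, "dy": 0, "dz": -0.3, "rx": 0, "ry": 0, "rz": 0, "claw": 0.6}
    - {"dx": 0, "dy": 0, "dz": 0, "rx": 0, "ry": 0, "rz": 0, "claw": 0.6}
    - {"dx": 0, "dy": 0, "dz": 0, "rx": 0, "ry": 0, "rz": 0, "claw": 0.6}

```text
time_s: 6.7
ee_pos: [0.4892, 0.1815, 0.2591]
eef_rot: [-3.141, 0.0, 0.265]
force: [-0.2, -0.3, -3.3]
grip_width: 0.0497
grip_force: 40.0
```

```bash
python3 - <<'E'
from h import *
o=telemetry.get_obs();yaw=o['eef_rot'][2];w=np.array([.538,-.2055])-o['ee_pos'][:2]
print(o['ee_pos'],w,w@[np.cos(yaw),np.sin(yaw)],w@[np.sin(yaw),-np.cos(yaw)],o['force'])
E
```

```text
[0.48924391 0.18145469 0.25910339] [ 0.04875609 -0.38695469] -0.05425411224406292 0.3862221914823779 [-0.15984594 -0.31806296 -3.26484178]
```

Request:
step_arm:
  plan:
    - {"dx": -0.05, "dy": 0.35, "dz": -0.1, "rx": 0, "ry": 0, "rz": 0, "claw": 0.6}
    - {"dx": -0.05, "dy": 0.35, "dz": 0, "rx": 0, "ry": 0, "rz": 0, "claw": 0.6}
    - {"dx": -0.05, "dy": 0.35, "dz": 0, "rx": 0, "ry": 0, "rz": 0, "claw": 0.6}
    - {"dx": -0.05, "dy": 0.35, "dz": 0, "rx": 0, "ry": 0, "rz": 0, "claw": 0.6}
    - {"dx": -0.05, "dy": 0.35, "dz": 0, "rx": 0, "ry": 0, "rz": 0, "claw": 0.6}
    - {"dx": -0.05, "dy": 0.35, "dz": 0, "rx": 0, "ry": 0, "rz": 0, "claw": 0.6}
    - {"dx": -0.05, "dy": 0.35, "dz": 0, "rx": 0, "ry": 0, "rz": 0, "claw": 0.6}
    - {"dx": -0.05, "dy": 0.35, "dz": 0, "rx": 0, "ry": 0, "rz": 0, "claw": 0.6}
    - {"dx": -0.05, "dy": 0.35, "dz": 0, "rx": 0, "ry": 0, "rz": 0, "claw": 0.6}
    - {"dx": -0.05, "dy": 0.35, "dz": 0, "rx": 0, "ry": 0, "rz": 0, "claw": 0.6}

```text
time_s: 7.7
ee_pos: [0.5323, -0.1707, 0.2674]
eef_rot: [-3.14, 0.003, 0.265]
force: [0.6, 0.3, -1.8]
grip_width: 0.0498
grip_force: 40.0
```

Request:
step_arm:
  plan:
    - {"dx": -0.04, "dy": 0.36, "dz": 0, "rx": 0, "ry": 0, "rz": 0, "claw": 0.6}
    - {"dx": 0, "dy": 0, "dz": 0, "rx": 0, "ry": 0, "rz": -0.08, "claw": 0.6}
    - {"dx": 0, "dy": 0, "dz": 0, "rx": 0, "ry": 0, "rz": -0.08, "claw": 0.6}
    - {"dx": 0, "dy": 0, "dz": 0, "rx": 0, "ry": 0, "rz": -0.08, "claw": 0.6}
    - {"dx": 0, "dy": 0, "dz": 0, "rx": 0, "ry": 0, "rz": -0.08, "claw": 0.6}
    - {"dx": 0, "dy": 0, "dz": 0, "rx": 0, "ry": 0, "rz": -0.08, "claw": 0.6}
    - {"dx": 0, "dy": 0, "dz": 0, "rx": 0, "ry": 0, "rz": -0.08, "claw": 0.6}
    - {"dx": 0, "dy": 0, "dz": 0, "rx": 0, "ry": 0, "rz": 0, "claw": 0.6}
    - {"dx": 0, "dy": 0, "dz": 0, "rx": 0, "ry": 0, "rz": 0, "claw": 0.6}

```text
time_s: 8.6
ee_pos: [0.5382, -0.2051, 0.2682]
eef_rot: [-3.139, 0.0, 1.015]
force: [0.3, 0.2, -2.5]
grip_width: 0.0494
grip_force: 40.0
```

```bash
python3 - <<'E'
from h import *
o=telemetry.get_obs();c=viewer.camera('wrist');yaw=o['eef_rot'][2]
print(o['ee_pos'],o['eef_rot'],o['qpos'],o['force'])
w=np.array([.538,-.2055])-o['ee_pos'][:2];print(w@[np.cos(yaw),np.sin(yaw)],w@[np.sin(yaw),-np.cos(yaw)])
ims=[cv2.resize(c['img'][150:340,140:370],(600,496))]
for n in ['side']:
    c=viewer.camera(n);ims.append(c['img'][90:240,230:350])
save('w3.png',np.hstack([ims[0][:, :400+0],cv2.resize(ims[1],(397,496))]))
E
```

```text
[ 0.53817371 -0.20505281  0.26817356] [-3.13949865e+00  2.51443066e-04  1.01508725e+00] [-4.27636461e-01  3.29745883e-01  1.37600717e+00  1.82297830e-05
  1.43794857e+00  1.28070447e-01] [ 0.31178416  0.15930913 -2.53077345]
-0.0004715382622720294 8.8341727211819e-05
```

View pics/w3.png

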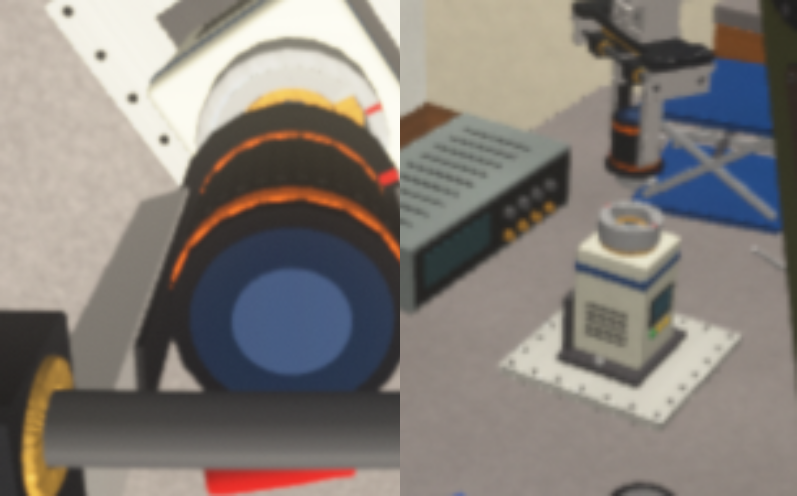

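Lens hangs upright above the ring; its red mark (388,178) lines up with the ring's (373,108). Going down.

Request:
step_arm:
  plan:
    - {"dx": 0, "dy": 0, "dz": 0.1, "rx": 0, "ry": 0, "rz": 0, "claw": 0.6}
    - {"dx": 0, "dy": 0, "dz": 0.1, "rx": 0, "ry": 0, "rz": 0, "claw": 0.6}
    - {"dx": 0, "dy": 0, "dz": 0.1, "rx": 0, "ry": 0, "rz": 0, "claw": 0.6}
    - {"dx": 0, "dy": 0, "dz": 0.03, "rx": 0, "ry": 0, "rz": 0, "claw": 0.6}
    - {"dx": 0, "dy": 0, "dz": 0.03, "rx": 0, "ry": 0, "rz": 0, "claw": 0.6}
    - {"dx": 0, "dy": 0, "dz": 0.03, "rx": 0, "ry": 0, "rz": 0, "claw": 0.6}
    - {"dx": 0, "dy": 0, "dz": 0, "rx": 0, "ry": 0, "rz": 0, "claw": 0.6}

```text
time_s: 9.4
ee_pos: [0.5384, -0.2052, 0.2302]
eef_rot: [-3.141, 0.0, 1.019]
force: [-0.2, -0.0, -2.6]
grip_width: 0.0496
grip_force: 40.0
```

Request:
step_arm:
  plan:
    - {"dx": 0, "dy": 0, "dz": 0.02, "rx": 0, "ry": 0, "rz": 0, "claw": 0.6}
    - {"dx": 0, "dy": 0, "dz": 0.02, "rx": 0, "ry": 0, "rz": 0, "claw": 0.6}
    - {"dx": 0, "dy": 0, "dz": 0, "rx": 0, "ry": 0, "rz": 0, "claw": 0.6}

```text
time_s: 9.7
ee_pos: [0.5384, -0.2052, 0.2262]
eef_rot: [-3.141, 0.0, 1.019]
force: [-0.8, 0.3, -2.7]
grip_width: 0.0492
grip_force: 40.0
```

Request:
step_arm:
  plan:
    - {"dx": 0, "dy": 0, "dz": 0.015, "rx": 0, "ry": 0, "rz": 0, "claw": 0.6}
    - {"dx": 0, "dy": 0, "dz": 0, "rx": 0, "ry": 0, "rz": 0, "claw": 0.6}
    - {"dx": 0, "dy": 0, "dz": 0, "rx": 0, "ry": 0, "rz": 0, "claw": 0.6}

```text
time_s: 10.0
ee_pos: [0.5385, -0.2052, 0.225]
eef_rot: [3.142, -0.0, 1.019]
force: [-0.0, -0.4, -2.1]
grip_width: 0.0494
grip_force: 40.0
```

Nose is in the hole without contact. Continue in 1–2 mm steps.

Request:
step_arm:
  plan:
    - {"dx": 0, "dy": 0, "dz": 0.01, "rx": 0, "ry": 0, "rz": 0, "claw": 0.6}
    - {"dx": 0, "dy": 0, "dz": 0.01, "rx": 0, "ry": 0, "rz": 0, "claw": 0.6}
    - {"dx": 0, "dy": 0, "dz": 0, "rx": 0, "ry": 0, "rz": 0, "claw": 0.6}
    - {"dx": 0, "dy": 0, "dz": 0, "rx": 0, "ry": 0, "rz": 0, "claw": 0.6}

```text
time_s: 10.4
ee_pos: [0.5385, -0.2052, 0.2229]
eef_rot: [-3.141, -0.0, 1.019]
force: [0.9, -0.3, -1.9]
grip_width: 0.0493
grip_force: 40.0
```

Request:
step_arm:
  plan:
    - {"dx": 0, "dy": 0, "dz": 0.01, "rx": 0, "ry": 0, "rz": 0, "claw": 0.6}
    - {"dx": 0, "dy": 0, "dz": 0, "rx": 0, "ry": 0, "rz": 0, "claw": 0.6}
    - {"dx": 0, "dy": 0, "dz": 0, "rx": 0, "ry": 0, "rz": 0, "claw": 0.6}

```text
time_s: 10.7
ee_pos: [0.5385, -0.2052, 0.2219]
eef_rot: [-3.142, 0.0, 1.019]
force: [1.2, 0.1, -1.5]
grip_width: 0.0495
grip_force: 40.0
```

Request:
step_arm:
  plan:
    - {"dx": 0, "dy": 0, "dz": 0.01, "rx": 0, "ry": 0, "rz": 0, "claw": 0.6}
    - {"dx": 0, "dy": 0, "dz": 0.01, "rx": 0, "ry": 0, "rz": 0, "claw": 0.6}
    - {"dx": 0, "dy": 0, "dz": 0, "rx": 0, "ry": 0, "rz": 0, "claw": 0.6}

```text
time_s: 11.0
ee_pos: [0.5384, -0.2052, 0.2197]
eef_rot: [-3.141, 0.0, 1.019]
force: [0.2, 0.0, -2.6]
grip_width: 0.0496
grip_force: 40.0
```

Request:
step_arm:
  plan:
    - {"dx": 0, "dy": 0, "dz": 0.01, "rx": 0, "ry": 0, "rz": 0, "claw": 0.6}
    - {"dx": 0, "dy": 0, "dz": 0.01, "rx": 0, "ry": 0, "rz": 0, "claw": 0.6}
    - {"dx": 0, "dy": 0, "dz": 0, "rx": 0, "ry": 0, "rz": 0, "claw": 0.6}

```text
time_s: 11.3
ee_pos: [0.5384, -0.2052, 0.2178]
eef_rot: [-3.141, 0.0, 1.019]
force: [0.2, 0.5, -3.0]
grip_width: 0.0494
grip_force: 40.0
```

Request:
step_arm:
  plan:
    - {"dx": 0, "dy": 0, "dz": 0.01, "rx": 0, "ry": 0, "rz": 0, "claw": 0.6}
    - {"dx": 0, "dy": 0, "dz": 0.01, "rx": 0, "ry": 0, "rz": 0, "claw": 0.6}
    - {"dx": 0, "dy": 0, "dz": 0, "rx": 0, "ry": 0, "rz": 0, "claw": 0.6}

```text
time_s: 11.6
ee_pos: [0.5385, -0.2052, 0.2163]
eef_rot: [3.141, -0.0, 1.019]
force: [-2.6, 0.5, 2.6]
grip_width: 0.0494
grip_force: 40.0
```

Request:
step_arm:
  plan:
    - {"dx": 0, "dy": 0, "dz": 0.01, "rx": 0, "ry": 0, "rz": 0, "claw": 0.6}
    - {"dx": 0, "dy": 0, "dz": 0.01, "rx": 0, "ry": 0, "rz": 0, "claw": 0.6}
    - {"dx": 0, "dy": 0, "dz": 0, "rx": 0, "ry": 0, "rz": 0, "claw": 0.6}

```text
time_s: 11.9
ee_pos: [0.5386, -0.2053, 0.2142]
eef_rot: [3.141, -0.0, 1.019]
force: [-2.4, 2.0, 5.2]
grip_width: 0.0494
grip_force: 40.0
```

Request:
step_arm:
  plan:
    - {"dx": 0, "dy": 0, "dz": 0.01, "rx": 0, "ry": 0, "rz": 0, "claw": 0.6}
    - {"dx": 0, "dy": 0, "dz": 0.012, "rx": 0, "ry": 0, "rz": 0, "claw": 0.6}
    - {"dx": 0, "dy": 0, "dz": 0, "rx": 0, "ry": 0, "rz": 0, "claw": 0.6}
    - {"dx": 0, "dy": 0, "dz": 0, "rx": 0, "ry": 0, "rz": 0, "claw": 0.6}

```text
time_s: 12.3
ee_pos: [0.5386, -0.2053, 0.2124]
eef_rot: [3.141, -0.0, 1.019]
force: [-3.2, 1.2, 7.9]
grip_width: 0.0494
grip_force: 40.0
```

Request:
step_arm:
  plan:
    - {"dx": 0, "dy": 0, "dz": 0.003, "rx": 0, "ry": 0, "rz": 0.04, "claw": 0.6}
    - {"dx": 0, "dy": 0, "dz": 0, "rx": 0, "ry": 0, "rz": 0.05, "claw": 0.6}
    - {"dx": 0, "dy": 0, "dz": 0, "rx": 0, "ry": 0, "rz": 0.05, "claw": 0.6}
    - {"dx": 0, "dy": 0, "dz": 0, "rx": 0, "ry": 0, "rz": 0, "claw": 0.6}

```text
time_s: 12.7
ee_pos: [0.5391, -0.2055, 0.2124]
eef_rot: [3.139, -0.001, 0.796]
force: [0.7, -0.3, 7.6]
grip_width: 0.0496
grip_force: 40.0
```

```bash
python3 -c "
from h import *
o=telemetry.get_obs();print(o['ee_pos'],o['eef_rot'],o['force'],o['moment'],o['tau'])"
```

```text
[ 0.53905388 -0.20549627  0.21243313] [ 3.13911013e+00 -8.59344006e-04  7.96042295e-01] [ 0.65288776 -0.31064532  7.64934631] [-0.02670881 -0.04165144 -0.10248294] [  0.12738545 -52.36642241 -31.95902109   0.09314294  -0.07490719
   1.25045691]
```

Request:
step_arm:
  plan:
    - {"dx": 0, "dy": 0, "dz": 0, "rx": 0, "ry": 0, "rz": 0.06, "claw": 0.6}
    - {"dx": 0, "dy": 0, "dz": 0, "rx": 0, "ry": 0, "rz": 0.06, "claw": 0.6}
    - {"dx": 0, "dy": 0, "dz": 0, "rx": 0, "ry": 0, "rz": 0.06, "claw": 0.6}
    - {"dx": 0, "dy": 0, "dz": 0, "rx": 0, "ry": 0, "rz": 0.06, "claw": 0.6}
    - {"dx": 0, "dy": 0, "dz": 0, "rx": 0, "ry": 0, "rz": 0, "claw": 0.6}

```text
time_s: 13.2
ee_pos: [0.5391, -0.2055, 0.2124]
eef_rot: [3.14, -0.002, 0.418]
force: [0.6, -0.5, 8.0]
grip_width: 0.0496
grip_force: 40.0
```

```bash
python3 -c "
from h import *
o=telemetry.get_obs();print(o['ee_pos'],o['eef_rot'],o['force'],o['moment'],o['tau'][5])"
```

```text
[ 0.53906872 -0.20554637  0.21242758] [ 3.13954738e+00 -1.72801567e-03  4.18392153e-01] [ 0.56037641 -0.46410941  7.98717841] [-0.01381459  0.00634431 -0.03333099] 1.5120219066739082
```

Request:
step_arm:
  plan:
    - {"dx": 0, "dy": 0, "dz": 0, "rx": 0, "ry": 0, "rz": 0.06, "claw": 0.6}
    - {"dx": 0, "dy": 0, "dz": 0, "rx": 0, "ry": 0, "rz": 0.06, "claw": 0.6}
    - {"dx": 0, "dy": 0, "dz": 0, "rx": 0, "ry": 0, "rz": 0.06, "claw": 0.6}
    - {"dx": 0, "dy": 0, "dz": 0, "rx": 0, "ry": 0, "rz": 0.06, "claw": 0.6}
    - {"dx": 0, "dy": 0, "dz": 0, "rx": 0, "ry": 0, "rz": 0.06, "claw": 0.6}
    - {"dx": 0, "dy": 0, "dz": 0, "rx": 0, "ry": 0, "rz": 0.06, "claw": 0.6}
    - {"dx": 0, "dy": 0, "dz": 0, "rx": 0, "ry": 0, "rz": 0.06, "claw": 0.6}
    - {"dx": 0, "dy": 0, "dz": 0, "rx": 0, "ry": 0, "rz": 0.06, "claw": 0.6}
    - {"dx": 0, "dy": 0, "dz": 0, "rx": 0, "ry": 0, "rz": 0, "claw": 0.6}
  grip_force: 22

```text
time_s: 14.1
ee_pos: [0.5391, -0.2056, 0.2124]
eef_rot: [3.141, -0.003, -0.336]
force: [-0.1, -0.1, 7.8]
grip_width: 0.0494
grip_force: 22.0
```

```bash
python3 -c "
from h import *
o=telemetry.get_obs();print(o['ee_pos'],o['eef_rot'],o['force'],o['moment'],o['tau'][5])"
```

```text
[ 0.53906288 -0.20557931  0.212447  ] [ 3.14124331e+00 -2.70963926e-03 -3.35595937e-01] [-0.05671925 -0.08193441  7.7674685 ] [0.00703854 0.02833842 0.00476963] 1.5080387145280838
```

Request:
step_arm:
  plan:
    - {"dx": 0, "dy": 0, "dz": 0, "rx": 0, "ry": 0, "rz": 0.02, "claw": 0.6}
    - {"dx": 0, "dy": 0, "dz": 0, "rx": 0, "ry": 0, "rz": 0.02, "claw": 0.6}
    - {"dx": 0, "dy": 0, "dz": 0, "rx": 0, "ry": 0, "rz": 0.02, "claw": 0.6}
    - {"dx": 0, "dy": 0, "dz": 0, "rx": 0, "ry": 0, "rz": 0.02, "claw": 0.6}
    - {"dx": 0, "dy": 0, "dz": 0, "rx": 0, "ry": 0, "rz": 0.02, "claw": 0.6}
    - {"dx": 0, "dy": 0, "dz": 0, "rx": 0, "ry": 0, "rz": 0, "claw": 0.6}

```text
time_s: 14.7
ee_pos: [0.539, -0.2058, 0.2124]
eef_rot: [3.141, -0.003, -0.49]
force: [-0.4, -2.4, 8.0]
grip_width: 0.0496
grip_force: 22.0
```

```bash
python3 -c "
from h import *
o=telemetry.get_obs();print(o['ee_pos'],o['eef_rot'],o['force'],o['moment'],o['tau'][5])"
```

```text
[ 0.53898886 -0.20576423  0.21243595] [ 3.14125792e+00 -2.76060937e-03 -4.90427391e-01] [-0.38287414 -2.3533336   7.9545034 ] [-0.34087083  0.15547832  0.02640299] 0.5364232510328293
```

Request:
step_arm:
  plan:
    - {"dx": 0, "dy": 0, "dz": 0, "rx": 0, "ry": 0, "rz": 0.015, "claw": 0.6}
    - {"dx": 0, "dy": 0, "dz": 0, "rx": 0, "ry": 0, "rz": 0.015, "claw": 0.6}
    - {"dx": 0, "dy": 0, "dz": 0, "rx": 0, "ry": 0, "rz": 0, "claw": 0.6}

```text
time_s: 15.0
ee_pos: [0.539, -0.2058, 0.2124]
eef_rot: [3.141, -0.003, -0.537]
force: [-0.5, -2.2, 8.0]
grip_width: 0.0497
grip_force: 22.0
```

```bash
python3 -c "
from h import *
o=telemetry.get_obs();print(o['ee_pos'],o['eef_rot'],o['force'],o['moment'],o['tau'][5])"
```

```text
[ 0.53898926 -0.205798    0.21243046] [ 3.14136001e+00 -2.83605739e-03 -5.37252606e-01] [-0.4959021  -2.19940379  8.03929276] [-0.32298338  0.19563999 -0.05117071] 0.41541891172528267
```

Request:
step_arm:
  plan:
    - {"dx": 0, "dy": 0, "dz": 0, "rx": 0, "ry": 0, "rz": 0, "claw": 0.6}
    - {"dx": 0, "dy": 0, "dz": 0, "rx": 0, "ry": 0, "rz": 0.015, "claw": 0.6}
    - {"dx": 0, "dy": 0, "dz": 0, "rx": 0, "ry": 0, "rz": 0.015, "claw": 0.6}
    - {"dx": 0, "dy": 0, "dz": 0, "rx": 0, "ry": 0, "rz": 0.015, "claw": 0.6}
    - {"dx": 0, "dy": 0, "dz": 0, "rx": 0, "ry": 0, "rz": 0, "claw": 0.6}
  grip_force: 16

```text
time_s: 15.5
ee_pos: [0.5389, -0.2058, 0.2124]
eef_rot: [3.141, -0.003, -0.608]
force: [-0.8, -1.7, 7.7]
grip_width: 0.0503
grip_force: 16.0
```

```bash
python3 -c "
from h import *
o=telemetry.get_obs();print(o['ee_pos'],o['eef_rot'],o['force'],o['moment'],o['tau'][5])
ims=[viewer.camera('wrist')['img'][150:340,140:370]]
save('w4.png',cv2.resize(ims[0],(690,570)))"
```

```text
[ 0.5388987  -0.20579828  0.21238962] [ 3.14139466e+00 -2.55851323e-03 -6.07937904e-01] [-0.84534528 -1.65804829  7.73501844] [-0.3705929   0.22053076  0.03453536] 0.4265473410487175
```

View pics/w4.png

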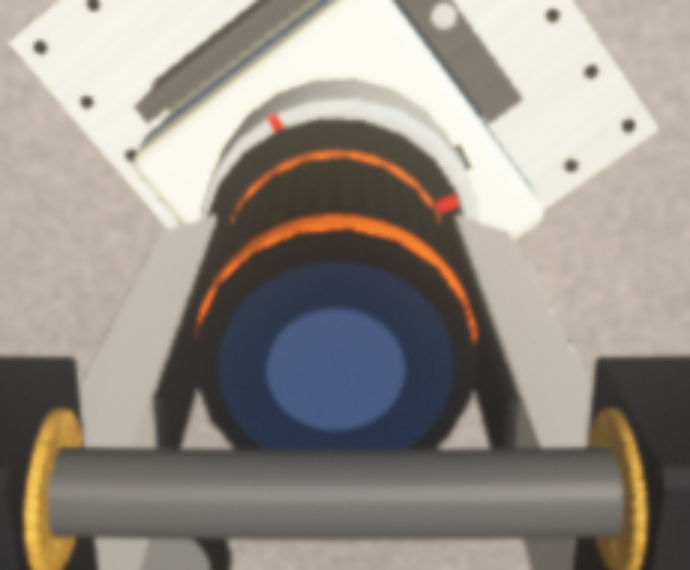

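Lens mark (446,203) is now about 90° round from the ring's mark (276,123), at the stop. Let it rise.

Request:
step_arm:
  plan:
    - {"dx": 0, "dy": 0, "dz": -0.01, "rx": 0, "ry": 0, "rz": 0, "claw": 0.6}
    - {"dx": 0, "dy": 0, "dz": -0.01, "rx": 0, "ry": 0, "rz": 0, "claw": 0.6}
    - {"dx": 0, "dy": 0, "dz": -0.01, "rx": 0, "ry": 0, "rz": 0, "claw": 0.6}
    - {"dx": 0, "dy": 0, "dz": 0, "rx": 0, "ry": 0, "rz": 0, "claw": 0.6}

```text
time_s: 15.95
ee_pos: [0.5388, -0.2057, 0.2149]
eef_rot: [3.141, -0.002, -0.607]
force: [1.2, -5.0, 4.6]
grip_width: 0.0497
grip_force: 16.0
```

Request:
step_arm:
  plan:
    - {"dx": 0, "dy": 0, "dz": -0.01, "rx": 0, "ry": 0, "rz": 0, "claw": 0.6}
    - {"dx": 0, "dy": 0, "dz": 0, "rx": 0, "ry": 0, "rz": 0, "claw": 0.6}

```text
time_s: 16.15
ee_pos: [0.5387, -0.2056, 0.2156]
eef_rot: [3.141, -0.001, -0.607]
force: [1.6, -5.5, 4.0]
grip_width: 0.0502
grip_force: 16.0
```

Request:
step_arm:
  plan:
    - {"dx": 0, "dy": 0, "dz": -0.005, "rx": 0, "ry": 0, "rz": 0, "claw": 0.6}
    - {"dx": 0, "dy": 0, "dz": 0, "rx": 0, "ry": 0, "rz": 0, "claw": 0.6}

```text
time_s: 16.35
ee_pos: [0.5387, -0.2056, 0.2159]
eef_rot: [3.141, -0.001, -0.607]
force: [2.9, -5.1, 1.9]
grip_width: 0.0498
grip_force: 16.0
```

Request:
step_arm:
  plan:
    - {"dx": 0, "dy": 0, "dz": 0, "rx": 0, "ry": 0, "rz": 0, "claw": 0.3}
    - {"dx": 0, "dy": 0, "dz": 0, "rx": 0, "ry": 0, "rz": 0, "claw": 0.3}
    - {"dx": 0, "dy": 0, "dz": 0, "rx": 0, "ry": 0, "rz": 0, "claw": 0.3}
    - {"dx": 0, "dy": 0, "dz": 0, "rx": 0, "ry": 0, "rz": 0, "claw": 0.3}

```text
time_s: 16.75
ee_pos: [0.5384, -0.205, 0.2157]
eef_rot: [-3.142, 0.001, -0.607]
force: [0.3, -0.7, 0.2]
grip_width: 0.0659
grip_force: 0.0
```

```bash
python3 -c "
from h import *
o=telemetry.get_obs();c=viewer.camera('wrist')
P=cloud(c,o).reshape(-1,3);q=P[(np.hypot(P[:,0]-.5385,P[:,1]+.2056)<.02)&(P[:,2]>.2)&(P[:,2]<.27)]
print(o['force'],np.percentile(q[:,2],[10,50,90]))
save('w5.png',cv2.resize(c['img'][150:340,140:370],(690,570)))"
```

```text
[ 0.30878655 -0.67713861  0.22063276] [0.24310876 0.24381319 0.24459036]
```

View pics/w5.png

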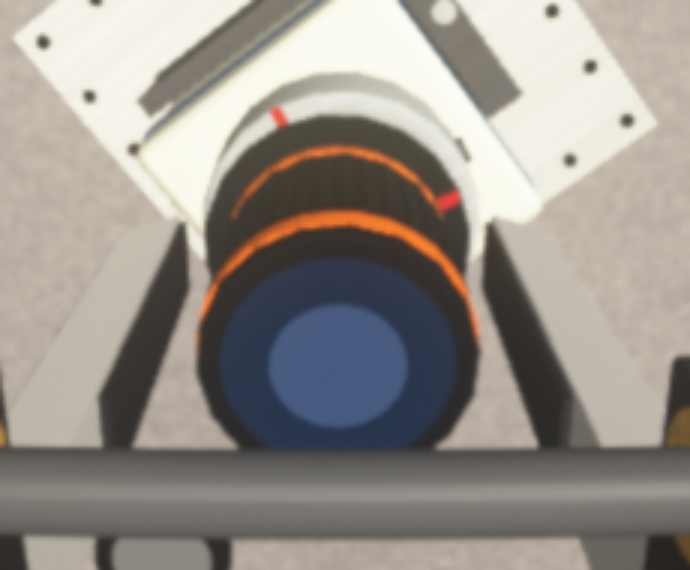

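Released: lens stands level, mark (448,200) still a quarter turn from the ring's (279,117), top at 0.2438 m as expected for locked. Retreat.

Request:
step_arm:
  plan:
    - {"dx": 0, "dy": 0, "dz": -0.1, "rx": 0, "ry": 0, "rz": 0, "claw": 0.2}
    - {"dx": 0, "dy": 0, "dz": -0.2, "rx": 0, "ry": 0, "rz": 0, "claw": 0.2}
    - {"dx": 0, "dy": 0, "dz": -0.3, "rx": 0, "ry": 0, "rz": 0, "claw": 0.2}
    - {"dx": 0, "dy": 0, "dz": -0.3, "rx": 0, "ry": 0, "rz": 0, "claw": 0.2}
    - {"dx": 0, "dy": 0, "dz": -0.3, "rx": 0, "ry": 0, "rz": 0, "claw": 0.2}
    - {"dx": 0, "dy": 0, "dz": 0, "rx": 0, "ry": 0, "rz": 0, "claw": 0.2}
    - {"dx": 0, "dy": 0, "dz": 0, "rx": 0, "ry": 0, "rz": 0, "claw": 0.2}

```text
time_s: 17.5
ee_pos: [0.5384, -0.2052, 0.3365]
eef_rot: [-3.141, -0.001, -0.607]
force: [-0.4, -0.4, -0.5]
grip_width: 0.0752
grip_force: 0.0
```

```bash
python3 -c "
from h import *
o=telemetry.get_obs();c=viewer.camera('wrist')
P=cloud(c,o).reshape(-1,3);q=P[(np.hypot(P[:,0]-.5385,P[:,1]+.2056)<.04)&(P[:,2]>.236)&(P[:,2]<.26)]
print(o['ee_pos'],np.percentile(q[:,2],[5,50,95]),cv2.minEnclosingCircle(q[:,:2].astype(np.float32)))
save('w6.png',cv2.resize(c['img'][100:300,140:380],(720,600)))"
```

```text
[ 0.53844389 -0.20520427  0.33646256] [0.24166387 0.24370496 0.24489941] ((0.5382370352745056, -0.20371724665164948), 0.025522787123918533)
```

View pics/w6.png

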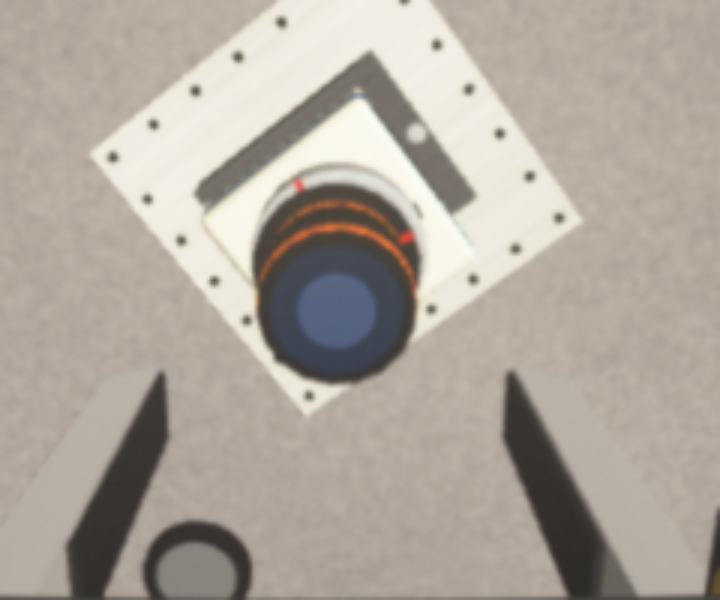

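The lens stands upright in the ring, top (337,310), with its mark at (406,238) against the ring's at (299,184). The gripper is clear.

```bash
python3 -c "
from station import hand_in
print(hand_in())"
```

```text
the job is handed in; nothing more can be done
None
```

The orange-banded lens is in the bayonet ring, turned a quarter turn clockwise to the stop and sprung up to its locked height. The gripper is clear, and I handed the job in at about 17.6 s; no verdict came back.

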